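# Take the spent filter panel out of the fume extractor

### The job

On the welding bench, free the spent filter panel of the small blue fume extractor: lift its yellow draw-latch lever over centre until it stands fully open, and turn the red swing tab fully aside (about a quarter turn), to whichever side is not blocked. Only then lift the panel out by its orange handle and lay it flat on the floor of the green tray, without dropping it. Leave the lever and tab open, leave everything else on the bench and on the extractor where it is, and do not bump the standing clamp.

Things in the scene. Friction and masses are not known exactly. Their poses are not given: they have to be found in the camera images.
- housing: blue fume-extractor housing, 190 (its x) by 260 (its y) by 80 mm high, fixed. Origin: centre of its underside, on the bench; z up. May stand on either side of the bench, turned up to 0.4 rad. Seat 106 by 116 mm, 12 mm deep, in the middle of its top (seat floor 68 mm above the bench). Red swing tab pivots at x 0, y +82 mm; yellow latch lever at x 0, y -74 mm
- panel: spent filter panel, aluminium frame with dark mesh, 100 (its x) by 110 (its y) by 24 mm thick, about 0.35 kg, loose. Origin: centre of its underside; z up. It starts in the housing's seat, its axes along the housing's, and stands 12 mm proud of the housing's top (its own top is 92 mm above the bench)
- panel_handle (a point): centre of the panel's orange handle bar, 58 mm above the panel's underside; the bar is 12 mm wide (panel x), 64 mm long (panel y), 12 mm thick, with two posts under its ends and 28 mm of free space beneath
- tab (a joint): angle of the red swing tab about its upright pivot (rad, stops at +-1.7). 0: points along the housing's -y, over the panel's edge; positive turns its tip to the housing's +x. Starts within 0.3 of 0, stays where left (0.03 N m), clears the panel beyond 1.2 either way. A strip 16 mm wide, 6 mm thick, tip 46 mm from the pivot, underside 14 mm above the housing's top
- tab_pin (a point): upright red finger pin on the tab, 12 mm diameter, 30 mm from the pivot; this point is its mid height, 114 mm above the bench (the pin reaches from 100 to 127 mm)
- latch (a joint): angle of the yellow latch lever (rad, stops at 0 and 1.4). 0: shut, level, pointing along the housing's -y. It opens by lifting its free end up and over towards the panel, about a level pivot along the housing's x at y -74 mm, 106 mm above the bench. A spring holds it shut below 0.5 (about 3 N at the lever's end) and throws it open to its stop beyond that
- latch_grip (a point): point on the lever 50 mm from its pivot; the lever is a strip 16 mm wide (housing x), 6 mm thick, 64 mm long from the pivot, 23 mm of free space beneath it when shut. Its steel hook reaches 14 mm over the panel's edge and is drawn back clear of it (along the housing's -y, 16 mm per rad) as the lever opens
- tray: green open tray for spent panels, outside 146 (its x) by 156 (its y) by 36 mm high, walls and floor 4 mm, fixed to the bench. Origin: centre of its underside, on the bench; may be turned up to 0.4 rad
- bolt: black stop bolt, 28 mm foot, 22 mm tall, standing on the housing's top beside the tab, 40 mm from the pivot to the housing's +x or -x side: it blocks the tab on that side. Leave it. Origin: centre of its underside
- magnet: flat aluminium-coloured disc, 28 mm diameter, 8 mm thick, lying on the housing's top on the other side of the tab; the tab passes above it. Leave it. Origin: centre of its underside
- clamp: steel bar clamp standing upright between housing and tray, fixed to the bench, bar 170 mm tall, its black arm and blue handle (150 mm tall) reach 46 mm towards the robot, base 40 mm across. Origin: foot of the bar
- pipe_end: short steel pipe, 40 mm diameter, 32 mm tall, standing on the bench beyond the clamp. Leave it. Origin: centre of its underside
- mallet: wooden mallet lying at the back, head 60 mm diameter by 100 mm, handle 200 mm along its x. Leave it. Origin: under the head
- tape: roll of paper tape, 90 mm diameter, 38 mm tall, at the back. Leave it
- stop_bar: blue slotted stop bar 210 by 47 by 18 mm, lying at the left side. Leave it
- wire_brush: brush lying at the right side. Leave it
- screwdriver: red-handled screwdriver lying close to the robot. Leave it
Mind the look-alikes: they are no part of the job. Of the things like the tray, leave any that is brown; of the rest the smaller one is meant.

How it is judged:
By the outcome, as a careful person would: the job done as asked, in the order asked, and still so for the second after the job is handed in, with the robot touching nothing.
It also fails if it takes over 59 s, if anything falls off the work surface, if the arm or the gripper's body presses on something with over 40 N, if the wrist force passes 120 N, or if a joint passes its speed limit or range.

### The arm

A 6-joint arm with a two-finger parallel gripper is mounted at the origin on the work surface. World frame = base frame: x ahead of the robot, y to its left, z up, the work surface at z = 0. Lengths are in mm, angles in rad, forces in N, time in s.
With the tool pointing down it reaches from about 275 to 750 mm from the base axis. Payload 10.2 kg.
Tool frame: the origin (TCP) lies at the very end of the fingers, on their centre line; the grasp point (between the pads) lies 19 mm behind it (ctrl.grip_depth is the distance from the TCP to the grasp point, in mm); z points along the fingers, x is the direction in which the jaws open and shut, and the axes are right-handed (so a half turn about z gives the same grasp; the last joint's range is limited). The gripper opens to 85 mm and grips with 20 to 120 N. Pads are 22 mm wide; open, the fingers measure 114 mm over their backs; the gripper's body (76 mm by 85 mm) begins 54 mm behind the grasp point. The pads swing forward as they close: fully open they stand 13 mm farther back than shut.
Start: joints at [-1.336, 0.313, 1.498, -0, 1.331, -0.223], TCP at [232.026, -470.951, 231.294] pointing down, gripper open.
Joint ranges: [-2.94, 2.94], [-0.97, 2.17], [0.19, 2.56], [-1.23, 4.37], [0.02, 3.11], [-2.88, 2.88]. Speed limits (rad/s): [2.39, 2.39, 3.01, 3.14, 3.14, 3.14].

### API

Orientations are given as a unit quaternion [w, x, y, z].
In Python, from rig import ctrl gives the robot as it stands.
- The arm moves only by the tool play_rows, never from a script. Its argument "motion" is a list of rows, each a list of 2 entries, a list of its own where there are three numbers: the shift along the tool's x, y, z in mm, then the turn, a rotation vector about the tool's x, y, z in degrees. A call has 1 to 20 rows; each row shifts and turns the commanded pose from where the row before left it, along the tool's axes as they then stand; what a row does not reach is not made up. A row lasts 1/12 s, in which the tool goes at most 41.7 mm and 7.16 degrees, less where a joint would pass 70% of its speed; a pose out of reach is approached as far as the arm can. A call with a gripper value outside its range is refused whole. "fingers" is the finger opening in mm, from 0 to 85.4, set as the call begins (left out, the last holds). The fingers move at their own pace and stop on an object; "squeeze" is the grip in N (left out, the last holds). Time passes only in rows, so rows that do not move let the fingers close. It gives the time, the measured TCP pose, the force and the opening at its end, in the units of the state.
- ctrl.sense(): the state, without advancing time (a new reading comes with each control period).
- ctrl.capture(name): name is "scene" or "top" or "wrist"; returns the picture (420x560x3 uint8, red, green, blue); there is no depth.
- ctrl.get_calibration(name): a dict with "K" (3x3 intrinsics, pixels), "R" (3x3) and "t" (3): a world point X has camera coordinates R X + t; the wrist camera has in their place "tool_from_camera" (4x4, takes a point from camera to tool coordinates, whose origin is the TCP and whose axes are the tool frame's). Camera axes: x right, y down, z forward; pixel columns grow to the right and rows downward; lengths in mm; the calibration is good to about 2 mm. A picture is of the moment at which its call begins: read the wrist's pose just before it. get_calibration takes no time and is no camera call.
- ctrl.finish_job(): hands the job in, once; it reports no verdict.
Trained networks look in the newest picture that a camera, given by its name, has taken for a name from the list of things; names that differ only in an ending like _2 or _b are one class to them, and where a whole thing is asked for, a point or a joint stands for the part that bears it (a point fixed in the world has none). Each returns a list of dicts, best first, with "p" (0 to 1); they miss things now and then, are a little off and sometimes report something else, mostly with a low value. They report only what shows in the picture. A call takes as long as a camera call. They do not tell look-alikes from the thing itself.
- ctrl.spot_in(camera, name): "position" ([column, row] as shares, 0 to 1, of the picture: columns of its width, rows of its height, amid what is visible of it).
The state is a dict: "time_s": time; "joints": joint angles; "dq": joint speeds; "tau": joint torques, N m; "eef_pos": TCP position; "ee_rot": TCP orientation; "force": force on the tool from outside, world axes, zero at the start; "wrist_torque": the same for the moment, N m; "grip_width": opening from 0.0 (shut) to 1.0 (fully open).
Only numpy, scipy, OpenCV 4.12 (cv2) and the standard library are available. Lean on these libraries where they do the work, as an engineer would, in place of code of your own. Each camera call takes 0.05 s, during which the arm holds its last target. There are 200 camera calls.

## Working session

There is one attempt and no reset: what is moved stays moved. The work goes in short steps, Python scripts to look and compute and a tool call to move; the robot and the scene stay as the last step left them, time stands still between calls to the robot, and variables do not carry over. Pictures are saved under pics/ and viewed, about 8 in all and at most 12, crops included, and the job is handed in when it is done.

Besides the shell and the picture viewer there is one more tool, called after "Emit:" as name(argument=value, ...) on one line, values as JSON. play_rows: Moves the arm, as the interface text tells. Its arguments: {"type":"object","properties":{"motion":{"type":"array"},"fingers":{"type":"number"},"squeeze":{"type":"number"}},"required":["motion"]}

```bash
ls; mkdir -p pics; python3 - <<'E'
from rig import ctrl
import cv2,numpy as np
s=ctrl.sense();print(s)
for n in("scene","top"):
    im=ctrl.capture(n);cv2.imwrite(f"pics/{n}0.png",im[:,:,::-1])
    c=ctrl.get_calibration(n);print(n,np.array(c["K"]).tolist(),np.array(c["R"]).round(4).tolist(),np.array(c["t"]).round(1).tolist())
    for k in["housing","panel","panel_handle","tab_pin","latch_grip","tray","bolt","magnet","clamp"]:
        print(k,[(round(d["p"],2),round(d["position"][0]*560),round(d["position"][1]*420)) for d in ctrl.spot_in(n,k)])
print(ctrl.get_calibration("wrist"))
E
```

```text
pics
{'time_s': 0.0, 'joints': array([-1.33639117e+00,  3.13438066e-01,  1.49846062e+00, -1.57318105e-05,
        1.33100977e+00, -2.23431443e-01]), 'dq': array([-0.0012705 ,  0.00029552, -0.00101456, -0.0002842 ,  0.00010401,
        0.00015498]), 'tau': array([-1.56103342e-04, -4.12263894e+01, -2.59740669e+01, -2.16089788e-04,
        4.15988659e-03, -9.89488683e-06]), 'eef_pos': array([ 231.96098399, -470.67630153,  230.73233003]), 'ee_rot': array([-4.57214464e-04,  8.49120511e-01, -5.28198755e-01, -4.73123364e-04]), 'force': array([ 0.04876988, -0.86091647,  0.79918068]), 'wrist_torque': array([-0.02473946, -0.05161893,  0.02427815]), 'grip_width': 0.999663880212496}
scene [[491.23616852173296, 0.0, 285.84594259610066], [0.0, 491.23616852173296, 210.87194732137175], [0.0, 0.0, 1.0]] [[-0.6497, 0.7601, 0.012], [0.5889, 0.5133, -0.6243], [-0.4807, -0.3985, -0.7811]] [355.7, -229.4, 1718.0]
housing [(0.87, 341, 282)]
panel [(0.9, 343, 264)]
panel_handle [(0.68, 347, 264)]
tab_pin [(0.65, 367, 269)]
latch_grip [(0.69, 312, 247)]
tray [(0.93, 231, 195), (0.91, 149, 219), (0.61, 278, 1
[... 434 characters left out ...]
_grip [(0.58, 251, 198), (0.29, 321, 153)]
tray [(0.91, 380, 169), (0.84, 356, 289), (0.7, 348, 225)]
bolt [(0.44, 249, 198), (0.4, 206, 223)]
magnet []
clamp [(0.56, 278, 221)]
{'K': array([[294.4091927 ,   0.        , 276.48377418],
       [  0.        , 294.4091927 , 211.89841718],
       [  0.        ,   0.        ,   1.        ]]), 'tool_from_camera': array([[ 9.99999783e-01, -5.02691283e-04,  4.25855973e-04,
        -8.96830642e-01],
       [ 3.62207510e-04,  9.59419252e-01,  2.81983276e-01,
        -7.10613106e+01],
       [-5.50324954e-04, -2.81983061e-01,  9.59419226e-01,
        -1.42809841e+02],
       [ 0.00000000e+00,  0.00000000e+00,  0.00000000e+00,
         1.00000000e+00]])}
```

```bash
python3 - <<'E'
import cv2
a=cv2.imread("pics/top0.png")[100:340,150:460];cv2.imwrite("pics/topc.png",cv2.resize(a,None,fx=2.5,fy=2.5,interpolation=cv2.INTER_CUBIC))
E
```

```text
(no output)
```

View pics/topc.png

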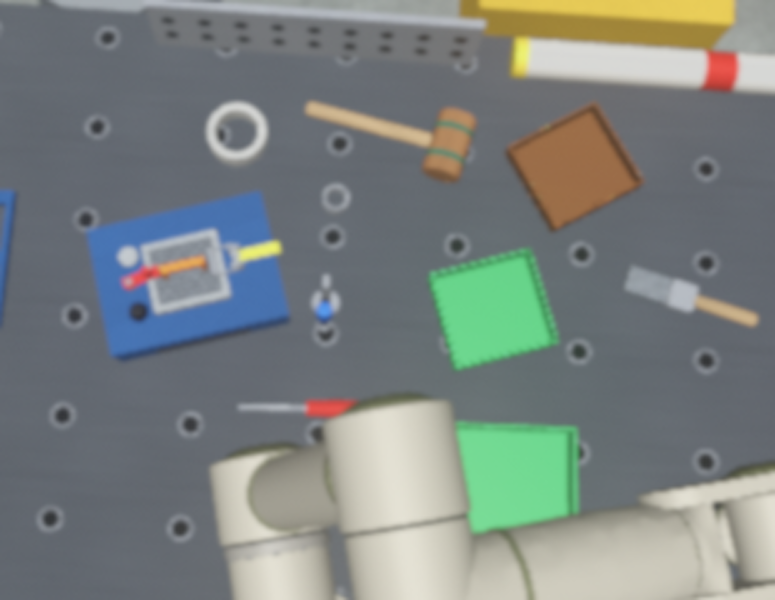

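View pics/scene0.png

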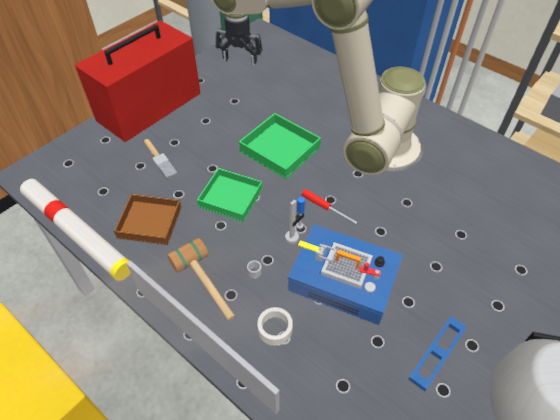

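The top view shows the housing left at about crop (188,275). The lever points right (280,247), the red tab sits at (140,277), the bolt is below it at (138,312) and the magnet above it at (128,256). So the bolt blocks -x and the tab must turn to +x. The smaller green tray is at (493,308), and the clamp is at (325,305) between them.

```bash
cat > h.py <<'E'
from rig import ctrl
import cv2,numpy as np
from scipy.spatial.transform import Rotation as Rn
def q2R(q): return Rn.from_quat([q[1],q[2],q[3],q[0]]).as_matrix()
def cam(name,s=None):
    c=ctrl.get_calibration(name);K=np.array(c["K"])
    if name!="wrist": return K,np.array(c["R"]),np.array(c["t"])
    s=s or ctrl.sense();T=np.eye(4);T[:3,:3]=q2R(s["ee_rot"]);T[:3,3]=s["eef_pos"]
    M=np.linalg.inv(T@np.array(c["tool_from_camera"]));return K,M[:3,:3],M[:3,3]
def ray(C,px,z):
    K,R,t=C;o=-R.T@t;d=R.T@np.linalg.inv(K)@[px[0],px[1],1];return (o+d*(z-o[2])/d[2])
def proj(C,X):
    K,R,t=C;p=K@(R@np.asarray(X,float)+t);return p[:2]/p[2]
def hw(x,y,yaw,p):
    c,s=np.cos(yaw),np.sin(yaw);return np.array([x+c*p[0]-s*p[1],y+s*p[0]+c*p[1],p[2]])
E
python3 - <<'E'
from h import *
C=cam("top");f=lambda u,v,z:ray(C,(150+u/2.5,100+v/2.5),z).round(1)
for n,u,v,z in[("hFL",88,230,80),("hFR",262,192,80),("hNR",288,318,80),("hNL",112,357,80),("handle",182,265,126),("bolt",138,312,102),("magnet",128,256,88),("latchend",280,246,106),("pipe",335,197,32),("clampfoot",325,305,0),("clamphandle",324,311,150),
 ("tFL",430,270,36),("tFR",530,250,36),("tNR",557,342,36),("tNL",457,368,36)]: print(n,f(u,v,z))
E
```

```text
hFL [591.7 354.5  80. ]
hFR [667.3 106.4  80. ]
hNR [483.1  53.8  80. ]
hNL [409. 299.  80.]
handle [539.8 206.2 126. ]
bolt [472.7 265.1 102. ]
magnet [555.5 290.6  88. ]
latchend [581.8  72.2 106. ]
pipe [681.3  -0.7  32. ]
clampfoot [520.5   2.8   0. ]
clamphandle [484.5   2.5 150. ]
tFL [ 577.9 -149.5   36. ]
tFR [ 619.2 -296.9   36. ]
tNR [ 483.3 -340.9   36. ]
tNL [ 434.5 -196.3   36. ]
```

Emit:
play_rows(motion=[[[0,0,-3],[0,0,-6.7]],[[0,0,-3],[0,0,-6.7]],[[0,0,-3],[0,0,-6.7]],[[0,0,-3],[0,0,-6.7]],[[0,0,-3],[0,0,-6.7]],[[0,0,-3],[0,0,-6.7]],[[0,0,-3],[0,0,-6.7]],[[0,0,-3],[0,0,-6.7]],[[0,0,-3],[0,0,-6.7]],[[0,0,-3],[0,0,-6.7]],[[0,0,-3],[0,0,-6.7]],[[0,0,-3],[0,0,-6.7]]], fingers=50)

```text
time_s: 2.0
eef_pos: [232.0, -470.9, 267.5]
ee_rot: [0.0, 0.989, 0.147, 0.0]
force: [0.4, 0.0, 0.2]
grip_width: 0.585
```

Emit:
play_rows(motion=[[[24.3,-27.9,0],[0,0,0]],[[24.3,-27.9,0],[0,0,0]],[[24.3,-27.9,0],[0,0,0]],[[24.3,-27.9,0],[0,0,0]],[[24.3,-27.9,0],[0,0,0]],[[24.3,-27.9,0],[0,0,0]],[[24.3,-27.9,0],[0,0,0]],[[24.3,-27.9,0],[0,0,0]],[[24.3,-27.9,0],[0,0,0]],[[24.3,-27.9,0],[0,0,0]],[[24.3,-27.9,0],[0,0,0]],[[24.3,-27.9,0],[0,0,0]],[[24.3,-27.9,0],[0,0,0]],[[24.3,-27.9,0],[0,0,0]],[[24.3,-27.9,0],[0,0,0]],[[24.3,-27.9,0],[0,0,0]],[[24.3,-27.9,0],[0,0,0]],[[24.3,-27.9,0],[0,0,0]],[[24.3,-27.9,0],[0,0,0]],[[24.3,-27.9,0],[0,0,0]]])

```text
time_s: 3.67
eef_pos: [538.4, 204.8, 267.3]
ee_rot: [0.0, 0.989, 0.145, 0.0]
force: [0.6, -0.3, 0.6]
grip_width: 0.584
```

Emit:
play_rows(motion=[[[0,0,0],[0,0,0]],[[0,0,0],[0,0,0]]])

```text
time_s: 3.83
eef_pos: [538.0, 204.1, 266.5]
ee_rot: [0.0, 0.989, 0.146, -0.001]
force: [0.5, -0.3, -0.3]
grip_width: 0.587
```

```bash
python3 - <<'E'
from h import *
s=ctrl.sense();print(s["time_s"],s["eef_pos"],s["joints"],s["grip_width"],q2R(s["ee_rot"]).round(4).tolist())
np.save("s1.npy",s,allow_pickle=True)
im=ctrl.capture("wrist")[:,:,::-1];cv2.imwrite("pics/w1.png",im)
cv2.imwrite("pics/w1b.png",cv2.resize(im,None,fx=1.42,fy=1.42,interpolation=cv2.INTER_CUBIC))
im=ctrl.capture("top")[:,:,::-1];cv2.imwrite("pics/top1.png",im)
E
```

```text
3.8333 [538.02205199 204.08033888 266.53320445] [ 1.59083644e-01  4.05391043e-01  1.27640883e+00 -1.04675050e-04
  1.46084416e+00 -1.33629896e-01] 0.5868332957959866 [[0.9575, 0.2886, -0.001], [0.2886, -0.9575, -0.0003], [-0.0011, -0.0, -1.0]]
```

View pics/w1b.png

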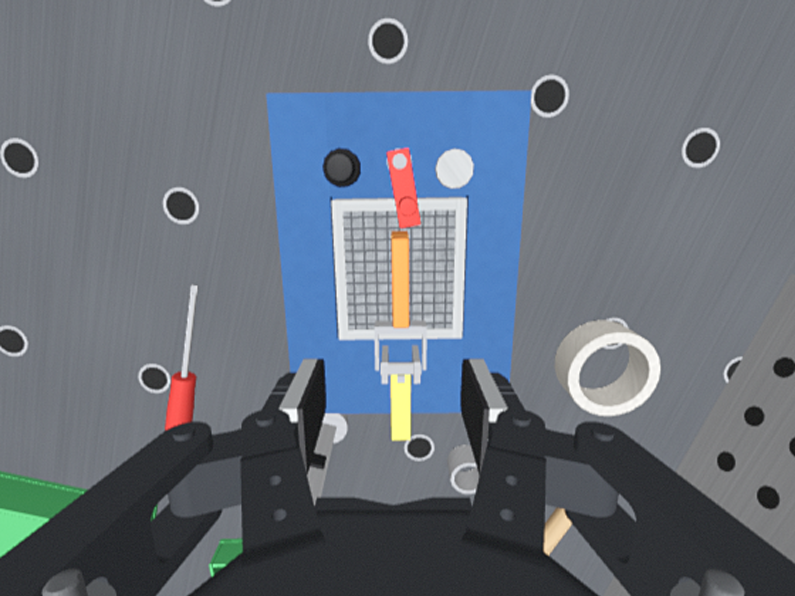

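The wrist view, with +xh to the right and +yh up, shows the housing corners near (267,94), (531,92), (508,413) and (291,413). The tab pivot is at (400,160) and the pin at (407,205). The lever runs from (400,375) to (401,440). The bolt is at (341,168), on -x, and the magnet is at (455,168), on +x.

```bash
python3 - <<'E'
from h import *
from scipy.optimize import least_squares
s=np.load("s1.npy",allow_pickle=True).item();C=cam("wrist",s)
im=cv2.imread("pics/w1.png")
obs=[((-95,130,80),(267,94)),((95,130,80),(531,92)),((95,-130,80),(508,413)),((-95,-130,80),(291,413)),((0,-138,109),(401,440)),((0,32,132),(400,236)),((0,-32,132),(400,327)),
((-50,55,92),(331,198)),((50,55,92),(467,197)),((-50,-55,92),(339,339)),((50,-55,92),(463,338))]
P=[np.array(o[0],float) for o in obs];U=np.array([o[1] for o in obs])/1.42
fun=lambda q:(np.array([proj(C,hw(*q,p)) for p in P])-U).ravel()
r=least_squares(fun,[538,203,.29],loss="soft_l1");print(r.x,(fun(r.x)*1.42).reshape(-1,2).round(1).tolist())
x,y,a=r.x
def loc(px,z):
    w=ray(C,np.array(px)/1.42,z);d=w[:2]-[x,y];c,sn=np.cos(a),np.sin(a);return (c*d[0]+sn*d[1],-sn*d[0]+c*d[1])
print("pivot",loc((400,161),103),"pin top",loc((407,205),127),"bolt",loc((341,168),95),"mag",loc((455,168),88),"handle",loc((400,281),132))
print("clamp post", ray(C,np.array((325,430))/1.42,170))
for n,p in [("pin est",(loc((407,205),127)[0],loc((407,205),127)[1],114)),("grip",(0,-124,106))]:print(n,hw(x,y,a,p))
# green tray in top
C=cam("top");t=cv2.imread("pics/top1.png");h=cv2.cvtColor(t,cv2.COLOR_BGR2HSV)
m=cv2.inRange(h,(45,90,60),(80,255,255));cs,_=cv2.findContours(m,0,2)
for c in sorted(cs,key=cv2.contourArea)[-3:]:
    b=cv2.boxPoints(cv2.minAreaRect(c));w=np.array([ray(C,p,36)[:2] for p in b]);e=np.diff(np.vstack([w,w[:1]]),axis=0)
    print(cv2.contourArea(c),w.round(0).tolist(),w.mean(0).round(1),np.linalg.norm(e,axis=1).round(0),np.arctan2(e[:,1],e[:,0]).round(3))
E
```

```text
[5.41752701e+02 2.07537747e+02 3.01268493e-01] [[-1.1, -2.1], [0.6, -2.7], [-1.3, -1.9], [2.5, -0.3], [-0.3, -0.8], [0.4, 1.9], [0.8, 1.8], [0.7, 1.8], [0.1, 1.6], [-0.5, -0.2], [-1.5, -0.2]]
pivot (np.float64(0.4017732447687372), np.float64(81.39116333192153)) pin top (np.float64(4.500350350953077), np.float64(52.95872245807536)) bolt (np.float64(-41.765381195913), np.float64(77.2915815948814)) mag (np.float64(40.936076148677145), np.float64(76.69925852596485)) handle (np.float64(-0.3971059160837346), np.float64(2.681511670399012))
clamp post [519.55313056 108.24870001 170.        ]
pin est [530.33582168 259.44665087 114.        ]
grip [578.54744467  89.12260085 106.        ]
1687.5 [[572.0, -143.0], [628.0, -299.0], [483.0, -343.0], [429.0, -190.0]] [ 528.  -243.9] [166. 152. 163. 151.] [-1.228 -2.848  1.908  0.314]
3228.0 [[356.0, -161.0], [372.0, -374.0], [172.0, -378.0], [157.0, -171.0]] [ 264. -271.] [213. 200. 208. 200.] [-1.499 -3.118  1.643  0.051]
```

Emit:
play_rows(motion=[[[1.1,30,0],[0,0,-0.5]],[[1.1,30,0],[0,0,0]],[[1.1,30,0],[0,0,0]],[[1.1,31.8,0],[0,0,0]],[[0,0,26],[0,0,0]],[[0,0,30],[0,0,0]],[[0,0,30],[0,0,0]],[[0,0,30],[0,0,0]],[[0,0,20],[0,0,0]],[[0,0,0],[0,0,0]],[[0,0,0],[0,0,0]]])

```text
time_s: 4.85
eef_pos: [577.6, 86.7, 131.8]
ee_rot: [-0.0, 0.989, 0.148, -0.0]
force: [-0.4, -0.2, 0.9]
grip_width: 0.585
```

```bash
python3 - <<'E'
from h import *
s=ctrl.sense();print(s["eef_pos"],s["force"])
im=ctrl.capture("wrist")[:,:,::-1]
cv2.imwrite("pics/w2.png",im[100:400,60:500])
E
```

```text
[577.61937777  86.69120012 131.79798169] [-0.362128   -0.18484207  0.94268212]
```

View pics/w2.png

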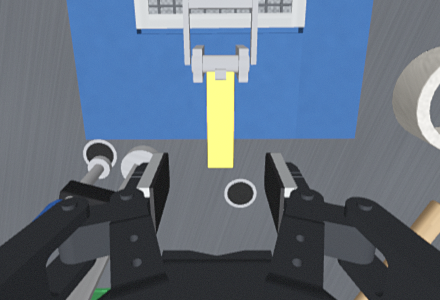

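The lever (crop columns 207–233) is centred between the fingertips (165 and 270), and nothing else is near. I'll go on down and grip its sides.

Emit:
play_rows(motion=[[[0,-4,20],[0,0,0]],[[0,0,21.5],[0,0,0]],[[0,0,0],[0,0,0]],[[0,0,0],[0,0,0]]])

```text
time_s: 5.23
eef_pos: [577.1, 91.2, 91.2]
ee_rot: [0.0, 0.989, 0.149, 0.001]
force: [-0.2, 0.9, 0.4]
grip_width: 0.585
```

Emit:
play_rows(motion=[[[0,0,0],[0,0,0]],[[0,0,0],[0,0,0]],[[0,0,0],[0,0,0]],[[0,0,0],[0,0,0]],[[0,0,0],[0,0,0]],[[0,0,0],[0,0,0]],[[0,0,0],[0,0,0]],[[0,0,0],[0,0,0]]], fingers=0, squeeze=25)

```text
time_s: 5.9
eef_pos: [578.2, 91.5, 91.5]
ee_rot: [0.0, 0.989, 0.149, 0.002]
force: [5.5, 0.7, 5.3]
grip_width: 0.175
```

Emit:
play_rows(motion=[[[0,-0.2,-4.8],[0,0,0]],[[0,-0.7,-4.7],[0,0,0]],[[0,-1.2,-4.7],[0,0,0]],[[0,-1.7,-4.5],[0,0,0]],[[0,-2.1,-4.3],[0,0,0]],[[0,-2.5,-4.1],[0,0,0]],[[0,-2.9,-3.8],[0,0,0]],[[0,-3.2,-3.5],[0,0,0]],[[0,-3.7,-3.2],[0,0,0]],[[0,0,0],[0,0,0]]])

```text
time_s: 6.73
eef_pos: [572.6, 109.4, 128.4]
ee_rot: [0.0, 0.989, 0.149, 0.002]
force: [7.0, 2.5, -1.7]
grip_width: 0.172
```

Emit:
play_rows(motion=[[[0,0,0],[0,0,0]],[[0,0,0],[0,0,0]],[[0,0,0],[0,0,0]],[[0,0,0],[0,0,0]]], fingers=45)

```text
time_s: 7.07
eef_pos: [571.1, 108.7, 127.4]
ee_rot: [0.0, 0.989, 0.149, -0.0]
force: [-0.5, 0.3, -0.8]
grip_width: 0.525
```

```bash
python3 - <<'E'
from h import *
s=ctrl.sense();print(s["eef_pos"],s["force"])
im=ctrl.capture("wrist")[:,:,::-1]
cv2.imwrite("pics/w3.png",im[60:400,60:500])
E
```

```text
[571.07529228 108.70567568 127.39403413] [-0.49874393  0.30376235 -0.79471259]
```

View pics/w3.png

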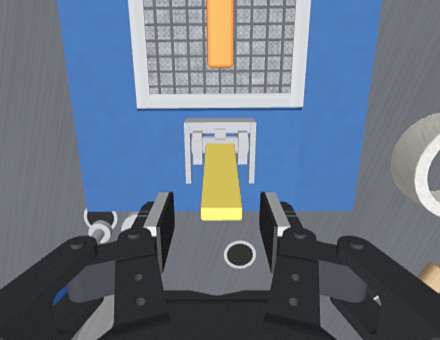

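The lever now stands up, with its tip at crop (221,213), and the hook is clear of the panel. I'll check its angle by projection and compute the tab approach.

```bash
python3 - <<'E'
from h import *
C=cam("wrist");H=(541.75,207.54,.3013)
for th in(.8,1.,1.2,1.4):print(th,proj(C,hw(*H,(0,-74-64*np.cos(th),106+64*np.sin(th))))-[60,60])
s=ctrl.sense();R=q2R(s["ee_rot"]);p=hw(*H,(4.5,53,160));print("to pin",R.T@(p-s["eef_pos"]),p)
E
```

```text
0.8 [221.20145486 260.52883494]
1.0 [221.53264183 252.49210014]
1.2 [221.83390797 236.98168686]
1.4 [222.07030645 213.71172369]
to pin [   5.37026393 -156.09574414  -32.60930538] [530.31890139 259.48785833 160.        ]
```

Emit:
play_rows(motion=[[[0,0,-30],[0,0,0]],[[0,0,-28],[0,0,0]],[[0.9,-26,0],[0,0,0]],[[0.9,-26,0],[0,0,0]],[[0.9,-26,0],[0,0,0]],[[0.9,-26,0],[0,0,0]],[[0.9,-26,0],[0,0,0]],[[0.9,-26,0],[0,0,0]],[[0,0,0],[0,0,0]],[[0,0,25],[0,0,0]],[[0,0,20],[0,0,0]],[[0,0,0],[0,0,0]]], fingers=32)

```text
time_s: 8.12
eef_pos: [528.7, 258.7, 136.7]
ee_rot: [0.0, 0.989, 0.149, -0.003]
force: [-0.0, -0.1, -1.3]
grip_width: 0.373
```

```bash
python3 - <<'E'
from h import *
H=(541.75,207.54,.3013)
s=ctrl.sense();R=q2R(s["ee_rot"]);print(s["eef_pos"],"to pin",R.T@(hw(*H,(4.5,53,104))-s["eef_pos"]),s["grip_width"])
im=ctrl.capture("wrist")[:,:,::-1]
cv2.imwrite("pics/w4.png",im[60:400,60:500])
E
```

```text
[528.74399495 258.68884947 136.65031491] to pin [ 1.96915249 -0.29445794 32.6373642 ] 0.3725318892119901
```

View pics/w4.png

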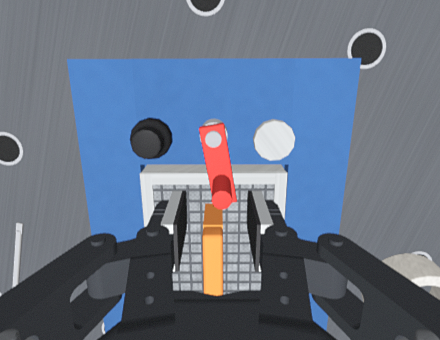

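The pin's top at crop (223,200) lies between the tips at (183) and (254), about 2 mm to the right of centre. The bolt is at (151,138) and the magnet at (274,140), as measured.

Emit:
play_rows(motion=[[[2,0,16],[0,0,0]],[[0,0,16.5],[0,0,0]],[[0,0,0],[0,0,0]]])

```text
time_s: 8.42
eef_pos: [531.9, 259.5, 106.6]
ee_rot: [0.0, 0.989, 0.149, -0.001]
force: [-0.1, 0.3, -2.2]
grip_width: 0.374
```

Emit:
play_rows(motion=[[[0,0,0],[0,0,0]],[[0,0,0],[0,0,0]],[[0,0,0],[0,0,0]],[[0,0,0],[0,0,0]],[[0,0,0],[0,0,0]],[[0,0,0],[0,0,0]]], fingers=0, squeeze=20)

```text
time_s: 8.92
eef_pos: [533.1, 260.0, 109.4]
ee_rot: [0.0, 0.989, 0.149, 0.001]
force: [-0.4, -2.0, 6.1]
grip_width: 0.132
```

```bash
python3 - <<'E'
from h import *
H=(541.75,207.54,.3013)
s=ctrl.sense();d=s["eef_pos"][:2]-np.array(H[:2]);c,n=np.cos(H[2]),np.sin(H[2]);print(s["eef_pos"],"local",c*d[0]+n*d[1],-n*d[0]+c*d[1],s["grip_width"],s["force"])
E
```

```text
[533.14110387 260.04511479 109.39130208] local 7.3604389888302215 52.69463074644757 0.1322426058715764 [-0.4342908  -1.99023123  6.12545657]
```

Emit:
play_rows(motion=[[[0,0,-3],[0,0,0]],[[2.6,-0.8,0],[0,0,0]],[[2.6,-0.9,0],[0,0,0]],[[2.6,-1.4,0],[0,0,0]],[[2.6,-1.4,0],[0,0,0]],[[2.3,-1.9,0],[0,0,0]],[[2.3,-2,0],[0,0,0]],[[1.9,-2.3,0],[0,0,0]],[[1.8,-2.4,0],[0,0,0]],[[1.4,-2.6,0],[0,0,0]],[[1.4,-2.7,0],[0,0,0]],[[0.8,-2.9,0],[0,0,0]],[[0.8,-2.9,0],[0,0,0]],[[0.2,-2.2,0],[0,0,0]],[[0.2,-2.3,0],[0,0,0]],[[0,0,0],[0,0,0]],[[0,0,0],[0,0,0]]])

```text
time_s: 10.33
eef_pos: [546.2, 294.5, 110.5]
ee_rot: [-0.0, 0.989, 0.149, -0.0]
force: [-1.5, -3.7, -8.8]
grip_width: 0.123
```

```bash
python3 - <<'E'
from h import *
H=(541.75,207.54,.3013)
s=ctrl.sense();d=s["eef_pos"][:2]-np.array(H[:2]);c,n=np.cos(H[2]),np.sin(H[2]);print(s["eef_pos"],"local",c*d[0]+n*d[1],-n*d[0]+c*d[1],s["grip_width"],s["force"])
E
```

```text
[546.22947325 294.48251916 110.52677367] local 30.07890638152555 81.6965526148552 0.12286450911127925 [-1.54072073 -3.69326876 -8.78126371]
```

Emit:
play_rows(motion=[[[0,0,0],[0,0,0]],[[0,0,0],[0,0,0]],[[0,0,0],[0,0,0]],[[0,0,-20],[0,0,0]],[[0,0,-30],[0,0,0]],[[0,0,-10],[0,0,0]],[[-10,26,0],[0,0,0]],[[-10,27,0],[0,0,0]],[[-10,27,0],[0,0,0]],[[0,0,0],[0,0,0]],[[0,0,0],[0,0,0]]], fingers=40)

```text
time_s: 11.25
eef_pos: [541.8, 208.3, 171.5]
ee_rot: [-0.0, 0.989, 0.148, 0.001]
force: [0.2, 0.6, -0.3]
grip_width: 0.47
```

```bash
python3 - <<'E'
from h import *
H=(541.75,207.54,.3013);C=cam("wrist")
s=ctrl.sense();R=q2R(s["ee_rot"]);print(s["time_s"],s["eef_pos"],s["force"],"to handle",R.T@(hw(*H,(0,1,107))-s["eef_pos"]),s["grip_width"])
print(R[:,0])
for k,p in [("h+",(0,32,132)),("h-",(0,-32,132)),("pin90",(30,82,127))]:print(k,proj(C,hw(*H,p))-[60,0])
im=ctrl.capture("wrist")[:,:,::-1]
cv2.imwrite("pics/w5.png",im[0:400,60:500])
E
```

```text
11.25 [541.77649785 208.32942696 171.4818014 ] [ 0.24841235  0.5627502  -0.33546176] to handle [-0.36365069 -0.24206305 64.48134436] 0.46990178292830237
[0.95626045 0.29251222 0.00159655]
h+ [217.07849241 193.12159055]
h- [217.4684027  283.06684141]
pin90 [266.51866429 109.86283495]
```

View pics/w5.png

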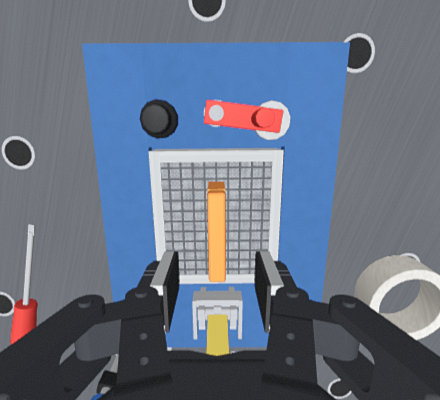

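The tab stands turned aside, with its pin at (268,117) over the magnet. The lever is upright at (217,330) and the handle (217, 190–282) is centred between the fingers.

Emit:
play_rows(motion=[[[0,0,22],[0,0,0]],[[0,0,22],[0,0,0]],[[0,0,20],[0,0,0]],[[0,0,0],[0,0,0]],[[0,0,0],[0,0,0]]])

```text
time_s: 11.72
eef_pos: [541.1, 210.0, 106.7]
ee_rot: [-0.0, 0.989, 0.149, -0.0]
force: [-0.1, -0.3, 0.9]
grip_width: 0.469
```

Emit:
play_rows(motion=[[[0,0,0],[0,0,0]],[[0,0,0],[0,0,0]],[[0,0,0],[0,0,0]],[[0,0,0],[0,0,0]],[[0,0,0],[0,0,0]],[[0,0,0],[0,0,0]],[[0,0,0],[0,0,0]]], fingers=0, squeeze=60)

```text
time_s: 12.3
eef_pos: [542.0, 209.5, 108.4]
ee_rot: [-0.0, 0.989, 0.149, 0.001]
force: [-1.8, 1.1, 5.8]
grip_width: 0.131
```

Emit:
play_rows(motion=[[[0,0,-4],[0,0,0]],[[0,0,-5],[0,0,0]],[[0,0,-6],[0,0,0]],[[0,0,0],[0,0,0]]])

```text
time_s: 12.63
eef_pos: [541.8, 209.2, 123.2]
ee_rot: [0.0, 0.989, 0.149, 0.001]
force: [-0.4, -0.9, -4.0]
grip_width: 0.128
```

Emit:
play_rows(motion=[[[0,0,-12],[0,0,0]],[[0,0,-24],[0,0,0]],[[0,0,-24],[0,0,0]],[[0,0,-24],[0,0,0]],[[0,0,-24],[0,0,0]],[[0,0,-17],[0,0,0]],[[0,0,0],[0,0,0]]])

```text
time_s: 13.22
eef_pos: [542.4, 209.3, 250.6]
ee_rot: [-0.0, 0.989, 0.149, 0.003]
force: [0.5, 0.3, -3.3]
grip_width: 0.127
```

Emit:
play_rows(motion=[[[-4.5,13.5,0],[0,0,0]],[[-9.1,26.8,0],[0,0,0]],[[-9.1,26.8,0],[0,0,0]],[[-9.1,26.8,0],[0,0,0]],[[-9.1,26.8,0],[0,0,0]],[[-9.1,26.8,0],[0,0,0]],[[-9.1,26.8,0],[0,0,0]],[[-9.1,26.8,0],[0,0,0]],[[-9.1,26.8,0],[0,0,0]],[[-9.1,26.8,0],[0,0,0]],[[-9.1,26.8,0],[0,0,0]],[[-9.1,26.8,0],[0,0,0]],[[-9.1,26.8,0],[0,0,0]],[[-9.1,26.8,0],[0,0,0]],[[-9.1,26.8,0],[0,0,0]],[[-9.1,26.8,0],[0,0,0]],[[-4.5,13.5,0],[0,0,0]],[[0,0,0],[0,0,-0.7]],[[0,0,0],[0,0,0]],[[0,0,0],[0,0,0]]])

```text
time_s: 14.88
eef_pos: [528.4, -242.8, 246.1]
ee_rot: [-0.001, 0.988, 0.155, -0.0]
force: [-0.2, -0.0, -2.9]
grip_width: 0.127
```

```bash
python3 - <<'E'
from h import *
C=cam("wrist")
s=ctrl.sense();print(s["time_s"],s["eef_pos"],s["force"],s["grip_width"]);np.save("s6.npy",s,allow_pickle=True)
im=ctrl.capture("wrist")[:,:,::-1];cv2.imwrite("pics/w6.png",im)
for u in(1,-1):
  for v in(1,-1):print("rim pred",proj(C,hw(528,-243.9,.305,(73*u,78*v,36))).round())
E
```

```text
14.8833 [ 528.39098582 -242.82265084  246.14608591] [-0.22134792 -0.01311607 -2.90266198] 0.12718590657584827
rim pred [341. 122.]
rim pred [333. 248.]
rim pred [213. 121.]
rim pred [220. 247.]
```

View pics/w6.png

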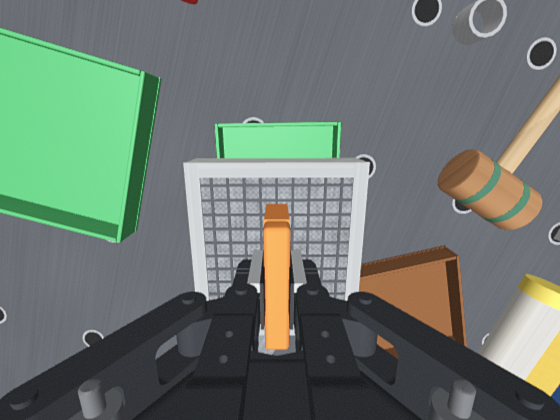

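The tray's far rim shows at (216,124)–(341,122) against a prediction of (213,121)–(341,122), about 2 mm of agreement. The panel hangs level and square over it.

Emit:
play_rows(motion=[[[1,1,15],[0,0,0]],[[1,1,25],[0,0,0]],[[0,0,30],[0,0,0]],[[0,0,30],[0,0,0]],[[0,0,30],[0,0,0]],[[0,0,25],[0,0,0]],[[0,0,18],[0,0,0]],[[0,0,12],[0,0,0]],[[0,0,8],[0,0,0]],[[0,0,4],[0,0,0]],[[0,0,0],[0,0,0]],[[0,0,0],[0,0,0]]])

```text
time_s: 15.93
eef_pos: [531.6, -245.2, 50.8]
ee_rot: [0.001, 0.988, 0.155, 0.001]
force: [0.0, 0.2, -4.6]
grip_width: 0.127
```

Emit:
play_rows(motion=[[[0,0,1],[0,0,0]],[[0,0,1],[0,0,0]],[[0,0,0],[0,0,0]]])

```text
time_s: 16.18
eef_pos: [531.3, -245.0, 48.3]
ee_rot: [0.0, 0.988, 0.155, 0.0]
force: [-0.2, -0.3, -3.5]
grip_width: 0.125
```

Emit:
play_rows(motion=[[[0,0,1],[0,0,0]],[[0,0,1],[0,0,0]],[[0,0,0],[0,0,0]],[[0,0,0],[0,0,0]]])

```text
time_s: 16.52
eef_pos: [531.1, -244.9, 45.8]
ee_rot: [-0.0, 0.988, 0.155, -0.0]
force: [0.2, 0.9, -4.4]
grip_width: 0.129
```

Emit:
play_rows(motion=[[[0,0,1],[0,0,0]],[[0,0,0.5],[0,0,0]],[[0,0,0],[0,0,0]],[[0,0,0],[0,0,0]]])

```text
time_s: 16.85
eef_pos: [531.2, -245.0, 44.5]
ee_rot: [0.0, 0.988, 0.155, 0.0]
force: [-1.3, -0.1, -2.4]
grip_width: 0.123
```

Emit:
play_rows(motion=[[[0,0,1],[0,0,0]],[[0,0,0],[0,0,0]],[[0,0,0],[0,0,0]]])

```text
time_s: 17.1
eef_pos: [531.2, -245.0, 44.4]
ee_rot: [0.0, 0.988, 0.155, 0.0]
force: [-5.1, 2.7, 7.1]
grip_width: 0.125
```

Contact (force changed from -4 to +7 N, and the height is as predicted). Releasing.

Emit:
play_rows(motion=[[[0,0,0],[0,0,0]],[[0,0,0],[0,0,0]],[[0,0,0],[0,0,0]],[[0,0,0],[0,0,0]],[[0,0,-6],[0,0,0]],[[0,0,-15],[0,0,0]],[[0,0,-30],[0,0,0]],[[0,0,-30],[0,0,0]],[[0,0,-30],[0,0,0]],[[0,0,-30],[0,0,0]],[[0,0,-30],[0,0,0]],[[0,0,-30],[0,0,0]],[[0,0,0],[0,0,0]],[[0,0,0],[0,0,0]]], fingers=40)

```text
time_s: 18.27
eef_pos: [531.5, -245.2, 246.1]
ee_rot: [0.001, 0.988, 0.155, 0.001]
force: [-0.5, 0.8, -0.6]
grip_width: 0.467
```

```bash
python3 - <<'E'
from h import *
s=ctrl.sense();print(s["time_s"],s["eef_pos"],s["force"])
a=ctrl.capture("wrist")[:,:,::-1];b=ctrl.capture("scene")[:,:,::-1][110:320,130:410]
cv2.imwrite("pics/f1.png",np.hstack([cv2.resize(a,(400,300)),cv2.resize(b,(400,300))]))
E
```

```text
18.2667 [ 531.51698351 -245.18639421  246.12301207] [-0.53759252  0.80811317 -0.56623198]
```

View pics/f1.png

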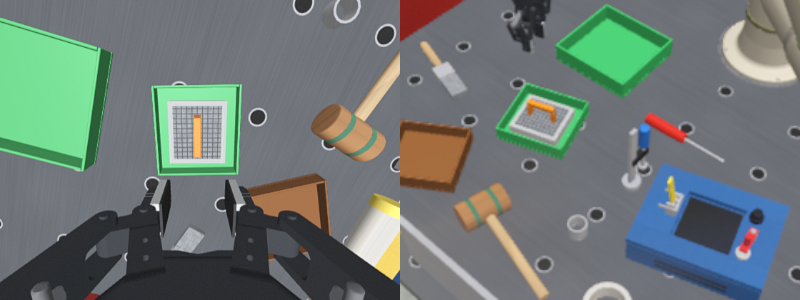

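The panel lies flat, centred in the smaller green tray. The seat is empty, the lever and tab stand open, and the clamp and other items are undisturbed. The gripper is clear.

```bash
python3 -c "
from rig import ctrl
print(ctrl.finish_job())"
```

```text
the job is handed in; nothing more can be done
None
```

The filter panel is out of the extractor and lying flat in the smaller green tray. I handed the job in at about 18 s of the 59 s allowed; the hand-in gave no verdict.

- **Latch:** I lifted the yellow lever over centre until the spring threw it open. Its tip in the wrist picture matched the 1.4 rad stop, with the hook clear of the panel.
- **Tab:** I turned the red tab to the housing's +x side, because the bolt blocks the other side. By the gripper's position it ended at about 1.56 rad, and the wrist picture showed it fully aside.
- **Panel:** I lifted it by the orange handle only after both were open, and carried it above clamp height. I lowered it until it touched the tray floor, at the height I had worked out, then let go.

The last pictures showed the panel flat and centred in the tray, the seat empty, and the lever and tab still open. The bolt, clamp and mallet, along with the other bench items in view, looked undisturbed. The magnet was mostly hidden under the open tab. The gripper was well clear, about 200 mm up and touching nothing.

One thing was slightly off: while closing on the tab pin, the gripper was pushed up about 3 mm with 6 N. I raised it and the turn went normally. The highest force reading I saw was about 10 N, well under the limits.

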